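# Wedge the specimen plate clear of the microscope stand's bed

### The job

Take the white specimen plate off its sloping rest and, without dropping it, stand it upright on its long thin edge in the two slotted posts of the microscope stand, its steel coupon facing the microscope, and let go of it. Then take the aluminium wedge and push it, thin end first and flat on the groove's floor, along the groove in the bed under the plate until the whole plate just lifts off the bed, by two or three millimetres, and finish there with the wedge still gripped in the fingers, so that the post screws can be tightened. Do not bump the microscope, and leave the other things on the bench where they are.

Things in the scene. Friction and masses are not known exactly. Their poses are not given: they have to be found in the camera images.
- stand: Fixed microscope stand: steel bed 270 x 170 mm, top 30 mm above the bench. Origin at bench level below the middle of the plate's place; x runs along the bed to the microscope, z up. The bed spans x -100 to +170. A groove 36 mm wide, 8 mm deep, runs its whole length at y = 0, open at both ends. Metal and acrylic rub with friction about 0.3.
- seat (a point): Middle of the plate's place, on the bed's top (z = 30 mm); axes as the stand's. At y = -57 and +57 stand two aluminium posts, 66 mm tall, with facing vertical slots: 13.5 mm wide (x +-6.75), end walls at |y| = 57, side walls from |y| = 43 outwards; the top 14 mm flares as a lead-in. The bed ahead of the posts (x below -25) is clear.
- groove_mouth (a point): Point on the stand: middle of the groove's floor at its open front end, 100 mm in front of the seat and 22 mm above the bench.
- microscope: Black digital microscope on a carriage on the stand, fragile; its frame is the stand's. Tube 36 mm thick, lying level over the groove, axis 78 mm and top 96 mm above the bench; clear nose 68 mm, tail 195 mm to +x of the seat.
- plate: White acrylic specimen plate, loose, 10 mm thick (x), 110 mm wide (y), 90 mm high (z), 0.14 to 0.25 kg. Origin mid lower long edge; z up the plate; x is the normal of the face with the steel coupon. At first it leans on the rest 35 degrees off upright, top edge nearer the robot, coupon side up; its back is free for fingers at |y| below 35 mm, and so are its top 24 mm.
- corner_left (a point): Point on the plate's lower edge face, 50 mm to +y of its origin, mid thickness.
- corner_right (a point): Point on the plate's lower edge face, 50 mm to -y of its origin, mid thickness.
- coupon (a point): Middle of the polished steel coupon (44 by 26 mm) on the plate's +x face, 48 mm above its lower edge.
- rest: Black plastic sloping rest, fixed, 105 x 112 mm, 75 mm high: two arms 14 mm wide, 86 mm apart, behind the leaning plate and two ledges under its lower edge; open in the middle, no front lip. Origin on the bench; the plate's lower edge lies 20 mm to +x of it and 24 mm up; x points the way the coupon looks.
- wedge: Aluminium wedge, loose, lying on the bench, 138 mm long (x), 28 mm wide (y), 0.2 kg. Origin mid underside; x points to the thin end. The thin end (x = +69) is 3 mm high; the top rises evenly to 18 mm at x = -41; behind that, x -69 to -41, stands a square heel 28 x 28 mm, 46 mm high, to grip it by.
- wedge_heel (a point): Point on the wedge in the middle of the heel, 34 mm above its underside: gripped across y here, fingertips stay above the bed when the wedge lies in the groove.
- wedge_tip (a point): Point on the wedge: middle of the lower edge of its thin end.
- driver: Bystander: small screwdriver with black handle, 150 mm long, 26 mm thick, lying; origin at its middle.
- dish: Bystander: closed glass dish, 64 mm across, 17 mm high; origin at its underside.
- cleaner: Bystander: amber glass bottle, 48 mm across, 100 mm high; origin at its underside.
- parallel: Bystander: steel parallel bar, 100 by 12 by 24 mm, no taper; origin at its underside.
- screw: Bystander: spare brass thumbscrew standing on its head, 22 mm across, 32 mm high; origin at its underside.
- tweezers: Bystander: steel tweezers, 120 mm long, lying; origin at their middle.
- slide_box: Bystander: wooden slide box, 85 by 95 by 33 mm; origin at its underside.
Things that resemble listed ones, but are neither listed nor needed, are in the scene too. Of the things like the wedge, leave any that is purple or yellow; of the rest the smaller one is meant.

How it is judged (in metres and radians):
On the way:
1. the plate stands upright on the bed in both slotted posts, coupon towards the microscope, and has been let go (x of plate in the frame of seat between -0.005 and 0.005 m and y of plate in the frame of seat between -0.006 and 0.006 m and z of each of corner_left, corner_right in the frame of seat below 0.0015 m and x of coupon in the frame of seat above 0.001 m and angle between plate's own z axis and vertical below 0.12 rad and contact force between each of the arm, the fingers and plate below 0.1 N), for 0.3 s.
At the end, for the whole second after the job is handed in: Plate upright in both slots, coupon to the microscope, both lower corners 0.8 to 5.5 mm above the bed, carried by the wedge (over 0.5 N) and untouched by the robot; wedge flat in the groove (within 3 mm of its floor, tilt under 0.06 rad), still gripped with over 2 N; all at rest (z of corner_left in the frame of seat between 0.0008 and 0.0055 m and z of corner_right in the frame of seat between 0.0008 and 0.0055 m and x of plate in the frame of seat between -0.006 and 0.006 m and y of plate in the frame of seat between -0.006 and 0.006 m and x of coupon in the frame of seat above 0.001 m and angle between plate's own z axis and vertical below 0.12 rad and linear speed of plate below 0.02 m/s and contact force between wedge and plate above 0.5 N and contact force between each of the fingers, the arm and plate below 0.1 N and contact force between the fingers and wedge above 2 N and contact force between stand and wedge above 0.2 N and z of wedge in the frame of groove_mouth below 0.003 m and angle between wedge's own z axis and vertical below 0.06 rad); the arm keeps its last pose, push and grip.
It fails at once if the wedge jacks the plate up more than 7 mm (contact force between wedge and plate above 0.5 N and z of any of corner_left, corner_right in the frame of seat above 0.007 m).
It fails at once if the plate is dropped (falls free faster than 0.5 m/s) (linear speed of plate above 0.5 m/s and contact force between the fingers and plate below 0.1 N).
It fails at once if the microscope is bumped (more than 4 N) (contact force between anything else and microscope above 4 N).
It fails at once if a bystander is moved more than 25 mm (distance of any of driver, dish, cleaner, parallel, screw, tweezers, slide_box from where it was at the start of the episode above 0.025 m).
It also fails if it takes over 72 s, if anything falls off the work surface, if the arm or the gripper's body presses on something with over 40 N, if the wrist force passes 120 N, or if a joint passes its speed limit or range.

### The arm

A 7-joint arm with a two-finger parallel gripper is mounted at the origin on the work surface. World frame = base frame: x ahead of the robot, y to its left, z up, the work surface at z = 0. Lengths are in m, angles in degrees, forces in N, time in s.
With the tool pointing down it reaches from about 0.4 to 0.85 m from the base axis. Payload 4.5 kg.
Tool frame: the origin (TCP) lies at the very end of the fingers, on their centre line; the grasp point (between the pads) lies 19 mm behind it; y points along the fingers, x is the direction in which the jaws open and shut, and the axes are right-handed (so a half turn about y gives the same grasp; the last joint's range is limited). The gripper opens to 85 mm and grips with 20 to 120 N. Pads are 22 mm wide; open, the fingers measure 114 mm over their backs; the gripper's body (76 mm by 85 mm) begins 54 mm behind the grasp point. The pads swing forward as they close: fully open they stand 13 mm farther back than shut.
Start: joints at [74.416, 39.483, -11.15, 89.685, 9.013, 51.709, -12.324], TCP at [0.188, -0.596, 0.231] pointing down, gripper open.
Joint ranges: [-172.22, 172.22], [-26.19, 119.32], [-84.43, 86.54], [7.71, 146.69], [-57.33, 237.33], [2.42, 119.75], [-152.13, 152.13]. Speed limits (degrees/s): [147.25, 147.25, 180, 180, 180, 180, 180].

### API

Orientations are given as [roll, pitch, yaw] about the fixed x, y, z axes, in that order (R = Rz(yaw) Ry(pitch) Rx(roll)).
In Python, from workcell import sense, camera, hand_in gives the robot as it stands.
- The arm moves only by the tool send_rows, never from a script. Its argument "commands" is text: rows parted by semicolons, each of 7 numbers parted by spaces: the shift along the tool's x, y, z in units of 60 mm (1.0 is 60 mm), then the turn, a rotation vector about the tool's x, y, z in units of 8 degrees (1.0 is 8 degrees), then the finger opening in mm, from 0 to 85.4. In form: x y z rx ry rz gripper; .... A call has 1 to 8 rows; each row is the pose to reach, as a shift and turn from the pose commanded when the call began, along the tool's axes at that moment; what a row does not reach only later rows make up. A row lasts 1/8 s, in which the tool goes at most 62.5 mm and 10.7 degrees, less where a joint would pass 70% of its speed; a pose out of reach is approached as far as the arm can. A call with a gripper value outside its range is refused whole. The fingers move at their own pace and stop on an object; "newtons" is the grip in N (left out, the last holds). Time passes only in rows, so rows that repeat a pose let the fingers close. It gives the time, the measured TCP pose, the force and the opening at its end, in the units of the state.
- sense(): the state, without advancing time (a new reading comes with each control period).
- camera(name): name is "scene" or "top" or "wrist"; returns a dict with "frame" (480x640x3 uint8, red, green, blue), "intrinsics" (3x3 intrinsics, pixels), "extrinsics" (4x4, takes a point from camera to world coordinates); the wrist camera has in their place "tool_from_camera" (4x4, takes a point from camera to tool coordinates, whose origin is the TCP and whose axes are the tool frame's). Camera axes: x right, y down, z forward; pixel columns grow to the right and rows downward; lengths in m; the calibration is good to about 2 mm. A picture is of the moment at which its call begins: read the wrist's pose just before it. There is no depth.
- hand_in(): hands the job in, once; it reports no verdict.
The state is a dict: "t": time; "joints": joint angles; "joint_velocities": joint speeds; "joint_efforts": joint torques, N m; "tool_pos": TCP position; "tool_rot": TCP orientation; "wrist_force": force on the tool from outside, world axes, zero at the start; "wrist_torque": the same for the moment, N m; "opening": finger opening in m.
Only numpy, scipy, OpenCV 4.12 (cv2) and the standard library are available. Lean on these libraries where they do the work, as an engineer would, in place of code of your own. Each camera call takes 0.05 s, during which the arm holds its last target. There are 200 camera calls.

## Working session

There is one attempt and no reset: what is moved stays moved. The work goes in short steps, Python scripts to look and compute and a tool call to move; the robot and the scene stay as the last step left them, time stands still between calls to the robot, and variables do not carry over. Pictures are saved under pics/ and viewed, about 8 in all and at most 12, crops included, and the job is handed in when it is done.

Besides the shell and the picture viewer there is one more tool, called after "Emit:" by a JSON object that holds its "api" and its "payload", one argument or row to a line. send_rows: Moves the arm, as the interface text tells. Its arguments: {"type":"object","properties":{"commands":{"type":"string"},"newtons":{"type":"number"}},"required":["commands"]}

```bash
mkdir -p pics; cat > h.py <<'E'
import numpy as np, cv2
from scipy.spatial.transform import Rotation as R
from workcell import sense, camera, hand_in
def snap(n,f=None):
    s=sense(); c=camera(n)
    if n=='wrist':
        T=np.eye(4);T[:3,:3]=R.from_euler('xyz',s['tool_rot'],degrees=True).as_matrix();T[:3,3]=s['tool_pos']
        c['extrinsics']=T@c['tool_from_camera']
    if f: cv2.imwrite(f'pics/{f}.png',c['frame'][:,:,::-1])
    np.savez(f'{f or n}.npz',**{k:c[k] for k in('frame','intrinsics','extrinsics')})
    return c
def ray(c,uv):
    d=np.linalg.inv(c['intrinsics'])@[uv[0],uv[1],1.]
    return c['extrinsics'][:3,3],c['extrinsics'][:3,:3]@d
def onz(c,uv,z):
    o,d=ray(c,uv); return o+d*(z-o[2])/d[2]
def proj(c,P):
    E=np.linalg.inv(c['extrinsics']); q=E[:3,:3]@np.asarray(P)+E[:3,3]; q=c['intrinsics']@q; return q[:2]/q[2]
def tri(c1,u1,c2,u2):
    o1,d1=ray(c1,u1);o2,d2=ray(c2,u2)
    t=np.linalg.lstsq(np.c_[d1,-d2],o2-o1,rcond=None)[0]
    a,b=o1+d1*t[0],o2+d2*t[1]; return (a+b)/2,np.linalg.norm(a-b)
def rel(p,rot):  # shift(60mm units), turn (8deg units) from now to target pose
    s=sense(); A=R.from_euler('xyz',s['tool_rot'],degrees=True)
    B=R.from_euler('xyz',rot,degrees=True) if not isinstance(rot,R) else rot
    return (A.inv().apply(np.asarray(p)-s['tool_pos'])/.06).round(3),(np.degrees((A.inv()*B).as_rotvec())/8).round(3)
E
python3 - <<'E'
from h import *
for n in('scene','top'):
    c=snap(n,n); print(n,c['intrinsics'].tolist(),c['extrinsics'].round(3).tolist())
s=sense();print({k:np.round(v,3).tolist() for k,v in s.items()})
E
```

```text
scene [[555.0352686503201, 0.0, 326.7999743653853], [0.0, 555.0352686503201, 238.93436816715123], [0.0, 0.0, 1.0]] [[0.316, 0.552, -0.772, 1.507], [0.949, -0.188, 0.254, -0.335], [-0.005, -0.812, -0.583, 0.792], [0.0, 0.0, 0.0, 1.0]]
top [[444.67992792553866, 0.0, 320.18641770126527], [0.0, 444.67992792553866, 244.90082832611392], [0.0, 0.0, 1.0]] [[0.005, -0.993, 0.114, 0.397], [-1.0, -0.006, -0.01, -0.005], [0.011, -0.114, -0.993, 1.123], [0.0, 0.0, 0.0, 1.0]]
{'t': 0.1, 'joints': [74.415, 39.529, -11.144, 89.74, 9.013, 51.711, -12.324], 'joint_velocities': [-0.043, -0.006, 0.085, -0.224, 0.047, -0.08, -0.016], 'joint_efforts': [-0.004, -54.06, -1.272, -15.899, 0.009, 0.004, -0.0], 'tool_pos': [0.188, -0.595, 0.231], 'tool_rot': [-90.008, 0.097, -72.474], 'wrist_force': [0.173, 0.487, 0.335], 'wrist_torque': [0.005, 0.002, 0.007], 'opening': 0.086}
```

View pics/top.png

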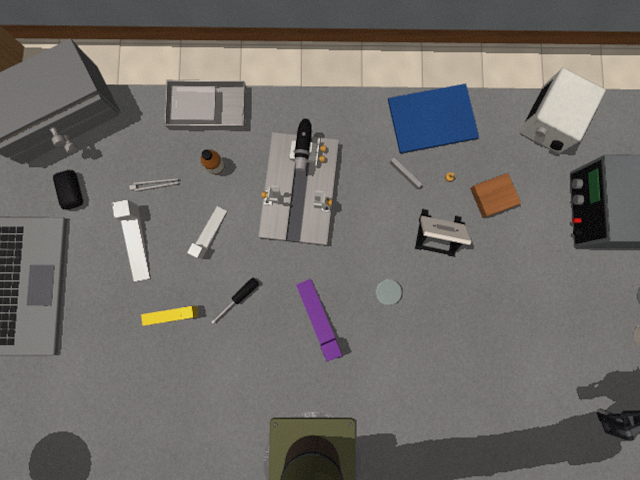

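View pics/scene.png

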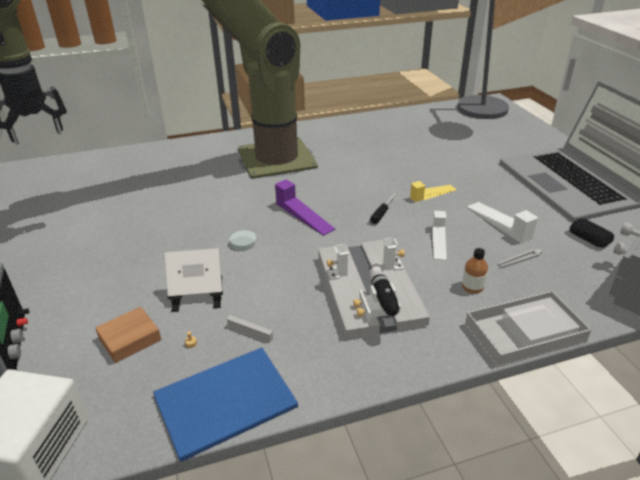

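Top view: the stand is around (300,190) and the plate on its rest is at (443,232). There are four wedge-like things: purple (320,320), yellow (170,316), large white (133,240) and small white/aluminium (208,232). With purple and yellow excluded, the smaller of the other two, (208,232), is the one meant. I'll confirm it in an enlarged crop.

```bash
python3 - <<'E'
from h import *
f=cv2.imread('pics/top.png')
a=cv2.resize(f[190:290,100:240],None,fx=4,fy=4,interpolation=cv2.INTER_CUBIC)
g=cv2.imread('pics/scene.png')
b=cv2.resize(g[235:315,150:240],(225,200),interpolation=cv2.INTER_CUBIC)
b2=cv2.resize(g[195:275,420:545],(225,200),interpolation=cv2.INTER_CUBIC)
cv2.imwrite('pics/crop1.png',np.hstack([a,np.vstack([b,b2])]))
c=np.load('top.npz')
for n,u,z in [('wedge heel top',(199,250),.046),('wedge tip',(221,210),.003),('seat',(297,198),.05),('bedFL',(260,239),.03),('bedFR',(328,246),.03),('bedBL',(272,133),.03),('bedBR',(339,140),.03),('plate top L',(423,213),.1),('plate top R',(468,220),.1),('plate botR',(470,242),.024)]:
    print(n,onz(c,u,z).round(3))
w=snap('wrist');print(w['tool_from_camera'].round(3).tolist(),w['intrinsics'][0])
E
```

```text
wedge heel top [0.506 0.278 0.046]
wedge tip [0.613 0.237 0.003]
seat [0.635 0.042 0.05 ]
bedFL [0.536 0.133 0.03 ]
bedFR [ 0.52  -0.035  0.03 ]
bedBL [0.808 0.108 0.03 ]
bedBR [ 0.791 -0.063  0.03 ]
plate top L [ 0.591 -0.256  0.1  ]
plate top R [ 0.575 -0.361  0.1  ]
plate botR [ 0.532 -0.39   0.024]
[[1.0, 0.0, -0.001, -0.0], [0.001, -0.287, 0.958, -0.142], [-0.0, -0.958, -0.287, 0.073], [0.0, 0.0, 0.0, 1.0]] [395.61167664   0.         319.90677915]
```

View pics/crop1.png

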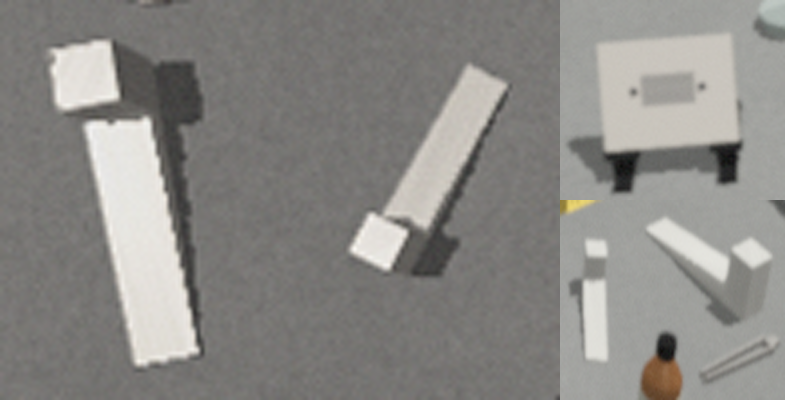

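The crop confirms it: the small wedge has its heel top at about (195,250) and thin end at (222,210) in the top view, and is clearly smaller than the white one on the left. Next I'll estimate the plate pose and work out a move to look from near.

```bash
python3 - <<'E'
from h import *
c=np.load('scene.npz')
zl,zt=.0269,.1006
BL,BR=onz(c,(168,296),zl),onz(c,(222,291.8),zl); TL,TR=onz(c,(164.8,252),zt),onz(c,(218.8,249),zt)
print(BL,BR,TL,TR)
for a,b in((BL,BR),(TL,TR)):
    v=b-a; print(np.linalg.norm(v), np.degrees(np.arctan2(-v[0],v[1])))
print(((TL+TR)-(BL+BR))/2)
f=c['frame'].astype(int)
t=np.load('top.npz')
for p in(BL,BR,TL,TR): print(proj(t,p))
yaw=-np.degrees(np.arctan2(*( (BR-BL)+(TR-TL))[:2]))
h=np.array([np.cos(np.radians(yaw)),np.sin(np.radians(yaw)),0]);up=np.array([0,0,1.])
c35,s35=np.cos(np.radians(35)),np.sin(np.radians(35))
n=h*c35+up*s35; zp=-h*s35+up*c35; yp=np.cross(zp,n)
o=(BL+BR)/2-.005*n
print('yaw',yaw,'origin',o)
A=R.from_matrix(np.c_[n,-zp,yp])
P=o+zp*.09
print('rpy',A.as_euler('xyz',degrees=True)); print('pre',P+zp*.07,rel(P+zp*.07,A))
# first look pose: 
print(sense()['tool_pos'])
E
```

```text
[ 0.57984895 -0.37784751  0.0269    ] [ 0.60279078 -0.26946092  0.0269    ] [ 0.52681965 -0.36697048  0.1006    ] [ 0.55265648 -0.25905077  0.1006    ]
0.11078799359415022 -11.951210397186514
0.11096939622865233 -13.463646967053636
[-0.0515818   0.01064359  0.0737    ]
[464.81634095 222.96903408]
[421.42946012 213.65881369]
[471.46883053 240.31191414]
[424.91925067 229.03357917]
yaw -12.70804732195619 origin [ 0.58732444 -0.32275322  0.02403212]
rpy [-90.         -35.         -12.70804732]
pre [ 0.49780029 -0.30256487  0.15509644] (array([-3.1  ,  1.263,  6.395]), array([ 2.275, -7.23 , -3.976]))
[ 0.18796349 -0.59555412  0.23068177]
```

Emit:
{"api": "send_rows", "payload": {
  "commands": "-0.4 0 0.8 0.28 -0.9 -0.5 60; -0.8 0 1.6 0.57 -1.8 -1 60; -1.2 0.1 2.4 0.85 -2.7 -1.5 60; -1.6 0.2 3.2 1.14 -3.6 -2 60; -2 0.4 4 1.42 -4.5 -2.5 60; -2.4 0.7 4.8 1.7 -5.4 -3 60; -2.75 1 5.6 2 -6.3 -3.5 60; -3.1 1.26 6.4 2.275 -7.23 -3.976 60"
}}

```text
t: 1.15
tool_pos: [0.3762, -0.3567, 0.1684]
tool_rot: [-86.0, -16.9, -29.5]
wrist_force: [-0.7, 0.1, 0.4]
opening: 0.0597
```

Emit:
{"api": "send_rows", "payload": {
  "commands": "0 0 0 0 0 0 60;0 0 0 0 0 0 60"
}}

```text
t: 1.4
tool_pos: [0.3761, -0.3577, 0.1689]
tool_rot: [-85.9, -16.9, -29.7]
wrist_force: [-0.7, -0.8, 0.4]
opening: 0.06
```

```bash
python3 - <<'E'
from h import *
c=snap('wrist','w1'); s=sense();print(s['t'],s['tool_pos'],s['tool_rot'],s['opening'],s['joints'])
E
```

```text
1.45 [ 0.37614445 -0.35787268  0.16907826] [-85.9442272  -16.91268156 -29.67741002] 0.05974773406711241 [ 64.75892748  36.9543994  -33.24294123 125.42570949  64.99923159
  13.58254725 -51.79236309]
```

View pics/w1.png

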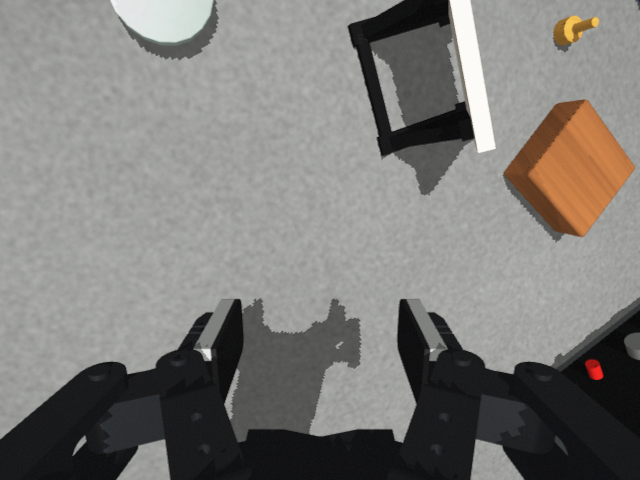

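The wrist view shows the rest at top right, with the white plate's top edge running about (460,0) to (490,150). The move came up short because of speed limiting, so I'll continue it.

```bash
cat >> h.py <<'E'
def plate(o,yaw):
    q=np.radians(yaw);h=np.array([np.cos(q),np.sin(q),0]);up=np.array([0,0,1.]);c,s=np.cos(np.radians(35)),np.sin(np.radians(35))
    n=h*c+up*s;zp=-h*s+up*c;yp=np.cross(zp,n); return np.array(o),n,yp,zp,R.from_matrix(np.c_[n,-zp,yp])
E
python3 - <<'E'
from h import *
o,n,yp,zp,A=plate([ 0.5873,-0.3228,.024],-12.7)
print(rel(o+zp*.16,A))
E
```

```text
(array([1.181, 0.729, 1.757]), array([ 0.433, -1.993, -2.174]))
```

Emit:
{"api": "send_rows", "payload": {
  "commands": "0.2 0.1 0.3 0.08 -0.4 -0.4 60;0.4 0.2 0.6 0.15 -0.7 -0.75 60;0.6 0.35 0.9 0.2 -1 -1.1 60; 0.8 0.5 1.2 0.3 -1.35 -1.5 60; 1 0.65 1.5 0.37 -1.7 -1.85 60; 1.18 0.73 1.757 0.433 -1.993 -2.174 60;1.18 0.73 1.757 0.433 -1.993 -2.174 60;1.18 0.73 1.757 0.433 -1.993 -2.174 60"
}}

```text
t: 2.45
tool_pos: [0.4971, -0.3024, 0.1546]
tool_rot: [-90.1, -34.9, -12.6]
wrist_force: [-0.2, -0.4, 0.6]
opening: 0.0601
```

```bash
python3 - <<'E'
from h import *
c=snap('wrist','w2'); s=sense();print(s['t'],s['tool_pos'],s['tool_rot'],s['joints'])
o,n,yp,zp,A=plate([ 0.5873,-0.3228,.024],-12.7)
print(rel(o+zp*.16,A))
for y in(-.055,.055):
  for x in(-.005,.005): print(y,x,proj(c,o+yp*y+n*x+zp*.09), proj(c,o+yp*y+n*x))
E
```

```text
2.5 [ 0.49721844 -0.30251432  0.15486918] [-90.07962633 -34.92654577 -12.6295212 ] [  65.95170871   50.73022537  -55.48029381  131.82467404  131.04375147
   35.89307878 -104.52438029]
(array([0.01 , 0.003, 0.   ]), array([ 0.005,  0.007, -0.009]))
-0.055 -0.005 [314.50390767 343.4023913 ] [316.16651891 285.22849532]
-0.055 0.005 [330.94417151 343.42082745] [328.27007337 285.23832619]
0.055 -0.005 [313.67879823 159.43691297] [315.75987822 148.75807422]
0.055 0.005 [332.59919262 159.4396322 ] [329.15624516 148.75923924]
```

View pics/w2.png

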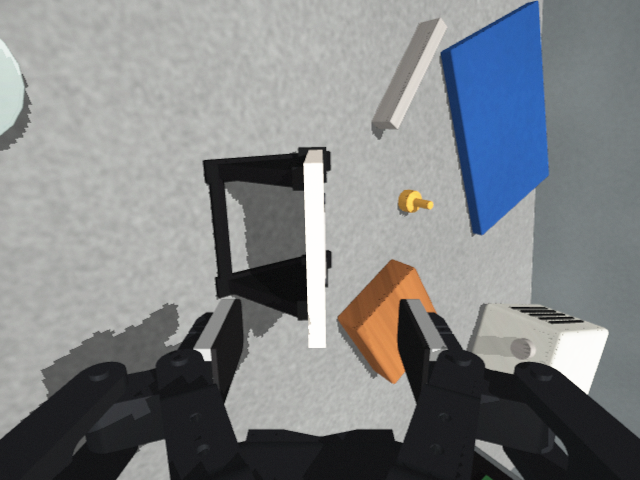

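The plate's top edge runs from (313,155) to (317,347), between the fingers. It sits about 4 mm to the left (−n) of the prediction, with about 1° of yaw difference and about 2 mm along −y. I'll correct for these and go in.

```bash
python3 - <<'E'
from h import *
o,n,yp,zp,A=plate([ 0.5873,-0.3228,.024],-12.7)
o=o-.004*n-.0015*yp
o,n,yp,zp,A=plate(o,-11.7); print(o)
c=np.load('w2.npz')
for y in(-.055,.055):
  for x in(-.005,.005): print(y,x,proj(c,o+yp*y+n*x+zp*.09))
print(rel(o+zp*.16,A)); print(rel(o+zp*.055,A))
E
```

```text
[ 0.58377379 -0.32354295  0.02170569]
-0.055 -0.005 [309.2893555  346.47367041]
-0.055 0.005 [325.6438174  346.28669816]
0.055 -0.005 [304.64918318 164.29718772]
0.055 0.005 [323.54948938 164.02650236]
(array([-0.057,  0.003, -0.051]), array([ 0.077, -0.095, -0.009]))
(array([-0.055,  1.753, -0.033]), array([ 0.077, -0.095, -0.009]))
```

Emit:
{"api": "send_rows", "payload": {
  "commands": "-0.055 0.1 -0.05 0.077 -0.095 -0.01 60;-0.055 0.5 -0.045 0.077 -0.095 -0.01 60;-0.055 0.9 -0.04 0.077 -0.095 -0.01 60;-0.055 1.3 -0.04 0.077 -0.095 -0.01 60;-0.055 1.6 -0.035 0.077 -0.095 -0.01 60;-0.055 1.75 -0.033 0.077 -0.095 -0.01 60;-0.055 1.75 -0.033 0.077 -0.095 -0.01 60"
}}

```text
t: 3.38
tool_pos: [0.5535, -0.3159, 0.0665]
tool_rot: [-89.9, -35.1, -11.7]
wrist_force: [-0.2, -0.8, -1.0]
opening: 0.0599
```

Emit:
{"api": "send_rows", "payload": {
  "commands": "0 0 0 0 0 0 25;0 0 0 0 0 0 16;0 0 0 0 0 0 5;0 0 0 0 0 0 5;0 0 0 0 0 0 5;0 0 0 0 0 0 5",
  "newtons": 50
}}

```text
t: 4.12
tool_pos: [0.5534, -0.3159, 0.0673]
tool_rot: [-89.9, -35.1, -11.6]
wrist_force: [-4.6, -0.4, 6.9]
opening: 0.0094
```

```bash
python3 - <<'E'
from h import *
c=snap('wrist','w3'); s=sense();print(s['t'],s['tool_pos'],s['tool_rot'],s['opening'],s['wrist_force'])
E
```

```text
4.175 [ 0.55337419 -0.31588992  0.06729223] [-89.92379477 -35.09899718 -11.61813687] 0.009573706366680665 [-3.77944663  0.39070478  5.27912657]
```

View pics/w3.png

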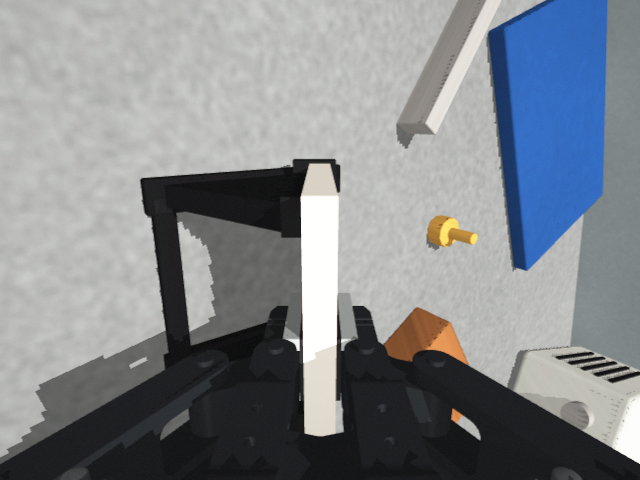

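```bash
python3 - <<'E'
from h import *
from scipy.optimize import fsolve
c=camera('wrist');T=c['tool_from_camera'];K=c['intrinsics'];E=np.linalg.inv(T)
def row(y,z):
    q=E[:3,:3]@[0,y,z]+E[:3,3]; return K[1,1]*q[1]/q[2]+K[1,2]
print(fsolve(lambda p:[row(p[0],p[1]+.055)-194,row(p[0],p[1]-.055)-435],[-.035,0]))
f=np.load('w3.npz')['frame'].astype(int)
m=(f.min(2)>180)&(f.max(2)-f.min(2)<45)
for v in(185,190,193,196,200,220,260,300,380,420,430,434,438):
    u=np.flatnonzero(m[v,270:370])+270; print(v,u.min() if len(u) else None,u.max() if len(u) else None,len(u))
E
```

```text
[ 0.00384151 -0.00699143]
185 304 369 60
190 303 369 61
193 302 369 66
196 301 369 69
200 301 369 69
220 301 369 69
260 301 369 69
300 302 369 53
380 304 334 31
420 305 339 35
430 305 340 35
434 311 329 19
438 None None 0
```

The plate is gripped centrally: its top edge is at column 320, about 36 mm behind the TCP, so its lower edge is about 54 mm ahead of the TCP. Now I'll lift it, and meanwhile measure the stand from the top image.

```bash
python3 - <<'E'
from h import *
s=sense();A=R.from_euler('xyz',s['tool_rot'],degrees=True)
print('up',rel(np.array(s['tool_pos'])+[0,0,.12],A))
B=R.from_euler('xyz',[-90,0,-5.5],degrees=True)
print('hov',rel([.628,.040,.27],B))
c=np.load('top.npz');f=c['frame'][:,:,::-1].copy()
g=cv2.cvtColor(f,cv2.COLOR_BGR2GRAY).astype(float)
g=cv2.GaussianBlur(g,(3,3),0)
def edge(p,q,k=25,w=6):
    p,q=np.array(p,float),np.array(q,float);d=(q-p)/np.linalg.norm(q-p);nn=np.array([-d[1],d[0]]);out=[]
    for t in np.linspace(.1,.9,k):
        b=p+t*(q-p);sp=np.arange(-w,w+.01,.25)
        pts=(b+sp[:,None]*nn).astype(np.float32)
        v=cv2.remap(g.astype(np.float32),pts[None,:,0],pts[None,:,1],1)[0]
        i=np.argmax(np.abs(np.gradient(v)));out.append(b+sp[i]*nn)
    out=np.array(out); l=cv2.fitLine(out.astype(np.float32),cv2.DIST_HUBER,0,.01,.01).ravel()
    return l
for n,p,q in[('front',(262,240),(326,245)),('left',(271,140),(261,235)),('right',(338,145),(329,240)),('back',(310,136),(335,140)),('grL',(297,190),(289,238)),('grR',(306,190),(300,238))]:
    l=edge(p,q,w=4 if n[0]=='g' else 5);a=onz(c,l[2:]-20*l[:2],.03);b=onz(c,l[2:]+20*l[:2],.03)
    print(n,a.round(4),b.round(4),np.degrees(np.arctan2(b[1]-a[1],b[0]-a[0])).round(2))
E
```

```text
up (array([ 1.15 , -1.636,  0.002]), array([0., 0., 0.]))
hov (array([ 1.962, -2.743,  6.064]), array([ 0.225, -0.738,  4.384]))
front [0.5371 0.0867 0.03  ] [ 0.5262 -0.0118  0.03  ] -96.35
left [0.6064 0.1308 0.03  ] [0.7079 0.1198 0.03  ] -6.22
right [ 0.593  -0.0394  0.03  ] [ 0.6946 -0.0501  0.03  ] -6.03
back [0.8024 0.0256 0.03  ] [ 0.7909 -0.0755  0.03  ] -96.53
grL [0.5444 0.0709 0.03  ] [0.6437 0.053  0.03  ] -10.26
grR [0.5455 0.0336 0.03  ] [0.6459 0.0227 0.03  ] -6.18
```

Emit:
{"api": "send_rows", "payload": {
  "commands": "0.05 -0.08 0 0 0 0 5;0.2 -0.28 0 0 0 0 5;0.4 -0.57 0 0 0 0 5;0.6 -0.86 0 0 0 0 5;0.8 -1.14 0 0 0 0 5;1 -1.42 0 0 0 0 5;1.15 -1.64 0 0 0 0 5;1.15 -1.64 0 0 0 0 5"
}}

```text
t: 5.22
tool_pos: [0.5543, -0.3159, 0.1893]
tool_rot: [-90.0, -35.3, -11.5]
wrist_force: [0.7, -0.3, -2.5]
opening: 0.0092
```

```bash
python3 - <<'E'
from h import *
B=R.from_euler('xyz',[-90,0,-6.2],degrees=True)
print('hov',rel([.633,.042,.27],B)); s=sense(); print(s['wrist_force'],s['opening'])
E
```

```text
hov (array([ 0.851, -1.046,  6.106]), array([ 0.207, -0.646,  4.404]))
[ 0.74976092 -0.26203652 -2.5113071 ] 0.009245698233065555
```

Emit:
{"api": "send_rows", "payload": {
  "commands": "0.1 -0.2 0.3 0.01 -0.03 0.2 5;0.15 -0.3 0.9 0.03 -0.1 0.7 5;0.25 -0.4 1.5 0.05 -0.17 1.2 5;0.35 -0.5 2.2 0.07 -0.25 1.7 5;0.45 -0.6 2.9 0.1 -0.32 2.2 5;0.55 -0.7 3.6 0.13 -0.4 2.7 5;0.65 -0.8 4.3 0.15 -0.47 3.2 5;0.72 -0.9 4.9 0.17 -0.53 3.6 5"
}}

```text
t: 6.22
tool_pos: [0.6169, -0.0251, 0.2568]
tool_rot: [-90.0, -6.1, -6.9]
wrist_force: [1.7, -0.9, -2.2]
opening: 0.0093
```

```bash
python3 - <<'E'
from h import *
B=R.from_euler('xyz',[-90,0,-6.2],degrees=True)
print('hov',rel([.633,.042,.25],B)); s=sense(); print(s['wrist_force'],s['opening'],s['joints'])
E
```

```text
hov (array([0.119, 0.126, 1.143]), array([ 0.006, -0.093,  0.765]))
[ 1.73577701 -0.91974827 -2.1881265 ] 0.00934231757771783 [ 23.19716029  40.29346501 -46.11254253  94.73871138  37.66413536
  54.78038785 -43.00008871]
```

Emit:
{"api": "send_rows", "payload": {
  "commands": "0.03 0.03 0.3 0 -0.02 0.2 5;0.07 0.1 0.7 0 -0.06 0.5 5;0.12 0.13 1.143 0.006 -0.09 0.765 5;0.12 0.4 1.143 0.006 -0.09 0.765 5;0.12 0.7 1.143 0.006 -0.09 0.765 5;0.12 0.8 1.143 0.006 -0.09 0.765 5;0.12 0.8 1.143 0.006 -0.09 0.765 5;0.12 0.8 1.143 0.006 -0.09 0.765 5"
}}

```text
t: 7.22
tool_pos: [0.6379, 0.0372, 0.21]
tool_rot: [-90.1, -0.2, -6.5]
wrist_force: [0.5, 0.5, -2.2]
opening: 0.0093
```

```bash
python3 - <<'E'
from h import *
c=snap('wrist','w4'); s=sense();print(s['t'],s['tool_pos'],s['tool_rot'],s['opening'],s['wrist_force'])
q=np.radians(-6.2);X=np.array([np.cos(q),np.sin(q),0]);Y=np.array([-np.sin(q),np.cos(q),0]);S=np.array([.633,.042,0])
for x,y,z in[(0,57,96),(0,43,96),(-6.75,43,96),(6.75,43,96),(-100,85,30),(170,85,30),(-100,18,30),(-100,-18,30),(-100,-85,30)]: print(x,y,z,proj(c,S+X*x/1e3+Y*y/1e3+[0,0,z/1e3]).round(1))
E
```

```text
7.275 [0.63793829 0.03733962 0.21019049] [-90.09836089  -0.21774261  -6.48468195] 0.009578551893563169 [-0.81782911 -0.29240621 -2.44022474]
0 57 96 [311.2 143.1]
0 43 96 [311.5 165.6]
-6.75 43 96 [300.9 165.7]
6.75 43 96 [322.  165.6]
-100 85 30 [182.1 102. ]
170 85 30 [533.3 100.1]
-100 18 30 [190.8 188.9]
-100 -18 30 [195.  231.4]
-100 -85 30 [202.3 303.9]
```

View pics/w4.png

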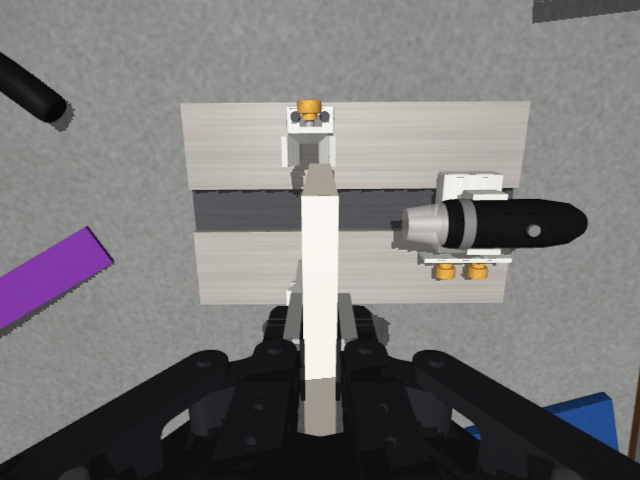

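The stand corners match the prediction within 1–2 px: front-left at (181,102), back-left at (531,101), and the left post's slot at about (310,150). The plate's lower corner is at about (320,166). I'll check how the plate sits in the grip and compute the insertion.

```bash
python3 - <<'E'
from h import *
c=np.load('w4.npz');s=sense();f=c['frame'].astype(int)
cv2.imwrite('pics/w4c.png',cv2.resize(c['frame'][90:210,250:390,::-1],None,fx=5,fy=5,interpolation=cv2.INTER_CUBIC))
A=R.from_euler('xyz',s['tool_rot'],degrees=True)
for y,z in((-.036,.054),(.054,.054)):
  for x in(-.005,.005): print(proj(c,s['tool_pos']+A.apply([x,y,z])).round(1))
B=R.from_euler('xyz',[-90,0,-6.2],degrees=True)
S=np.array([.6323,.042]);print(rel([*S,.17],B))
E
```

```text
[303.7 197.4]
[340.6 197.4]
[311.  164.3]
[331.5 164.3]
(array([-0.105,  0.669,  0.068]), array([ 0.012, -0.036,  0.027]))
```

View pics/w4c.png

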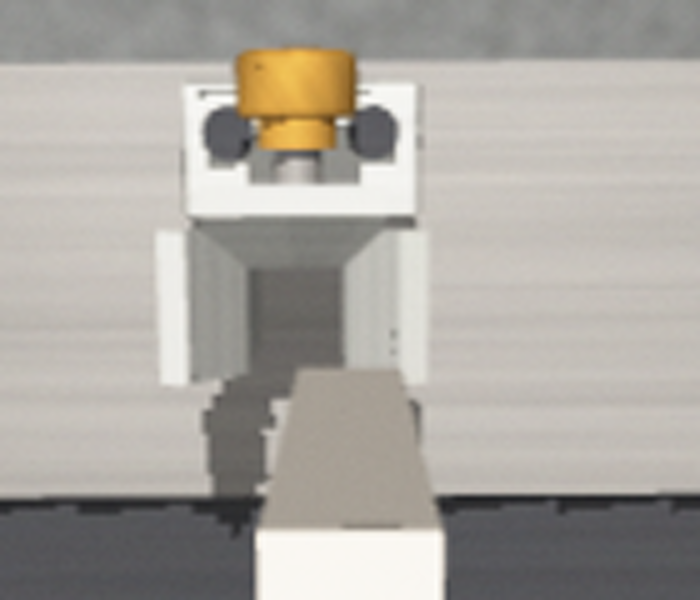

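```bash
python3 - <<'E'
from h import *
c=np.load('w4.npz')
q=np.radians(-6.2);X=np.array([np.cos(q),np.sin(q),0]);Y=np.array([-np.sin(q),np.cos(q),0]);S=np.array([.6318,.042,0])
for x,y,z in[(0,57,82),(6.75,57,82),(-6.75,57,82),(0,57,30),(-6.75,43,30)]: print(x,y,z,(proj(c,S+X*x/1e3+Y*y/1e3+[0,0,z/1e3])-[250,90])*5)
print(rel([.6324,.0427,.16],R.from_euler('xyz',[-90,0,-6.2],degrees=True)))
E
```

```text
0 57 82 [298.96490574 261.28031006]
6.75 57 82 [349.84706135 260.99560031]
-6.75 57 82 [248.07826882 261.5650449 ]
0 57 30 [305.92002515 245.44906346]
-6.75 43 30 [264.71365534 336.0628838 ]
(array([-0.105,  0.836,  0.08 ]), array([ 0.012, -0.036,  0.027]))
```

Emit:
{"api": "send_rows", "payload": {
  "commands": "-0.05 0.1 0.03 0.006 -0.02 0.015 5;-0.11 0.3 0.065 0.012 -0.036 0.027 5;-0.11 0.6 0.065 0.012 -0.036 0.027 5;-0.11 0.83 0.065 0.012 -0.036 0.027 5;-0.11 0.83 0.065 0.012 -0.036 0.027 5;-0.11 0.83 0.065 0.012 -0.036 0.027 5"
}}

```text
t: 8.02
tool_pos: [0.6319, 0.0421, 0.1598]
tool_rot: [-90.0, 0.0, -6.2]
wrist_force: [-0.4, 0.3, -2.7]
opening: 0.0093
```

```bash
python3 - <<'E'
from h import *
c=snap('wrist','w5');s=sense();print(s['t'],s['tool_pos'],s['tool_rot'],s['wrist_force'])
print(rel([.632,.0417,.084],R.from_euler('xyz',[-90,0,-6.2],degrees=True)))
cv2.imwrite('pics/w5c.png',cv2.resize(c['frame'][80:200,250:390,::-1],None,fx=5,fy=5,interpolation=cv2.INTER_CUBIC))
E
```

```text
8.075 [0.63207335 0.04216414 0.16009638] [-8.99912288e+01  1.54612298e-02 -6.18505553e+00] [ 0.66263492  0.63386931 -1.82869546]
(array([-0.   ,  1.268, -0.008]), array([-0.001,  0.002, -0.002]))
```

View pics/w5c.png

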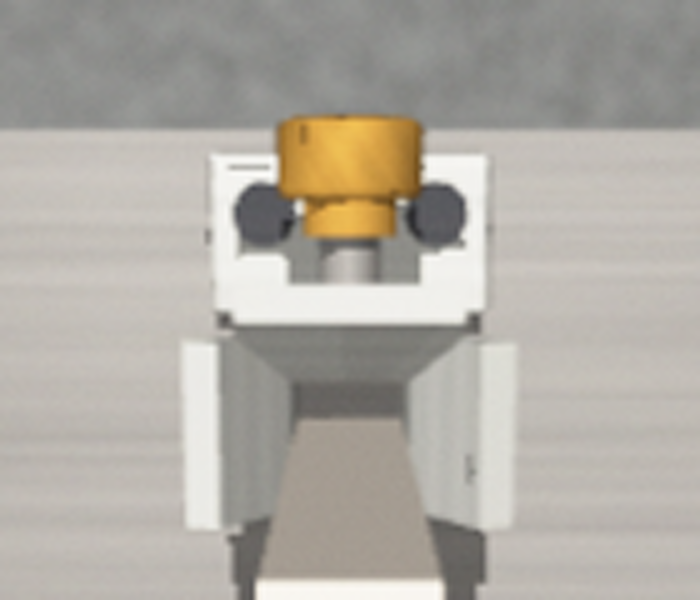

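The plate's lower corner (centre column 351) lines up with the slot (centre column 350). I'll descend now.

Emit:
{"api": "send_rows", "payload": {
  "commands": "0 0.15 -0.008 0 0 0 5;0 0.35 -0.008 0 0 0 5;0 0.55 -0.008 0 0 0 5;0 0.75 -0.008 0 0 0 5;0 0.95 -0.008 0 0 0 5;0 1.1 -0.008 0 0 0 5;0 1.2 -0.008 0 0 0 5;0 1.2 -0.008 0 0 0 5"
}}

```text
t: 9.07
tool_pos: [0.6312, 0.0413, 0.0872]
tool_rot: [-90.0, 0.1, -6.2]
wrist_force: [-0.1, 0.4, -1.2]
opening: 0.0092
```

Emit:
{"api": "send_rows", "payload": {
  "commands": "0 0.02 0 0 0 0 5;0 0.04 0 0 0 0 5;0 0.04 0 0 0 0 5"
}}

```text
t: 9.45
tool_pos: [0.6315, 0.0414, 0.0853]
tool_rot: [-90.0, 0.1, -6.2]
wrist_force: [-0.9, 0.4, -1.9]
opening: 0.0093
```

Emit:
{"api": "send_rows", "payload": {
  "commands": "0 0.02 0 0 0 0 5;0 0.04 0 0 0 0 5;0 0.05 0 0 0 0 5;0 0.05 0 0 0 0 5"
}}

```text
t: 9.95
tool_pos: [0.6316, 0.0414, 0.0828]
tool_rot: [-90.0, 0.0, -6.2]
wrist_force: [-1.1, -0.3, 3.0]
opening: 0.0092
```

Contact at TCP z 0.083, where the bed was expected (0.084). Releasing.

Emit:
{"api": "send_rows", "payload": {
  "commands": "0 0 0 0 0 0 12;0 0 0 0 0 0 18;0 0 0 0 0 0 26;0 0 0 0 0 0 30;0 0 0 0 0 0 30;0 0 0 0 0 0 30"
}}

```text
t: 10.7
tool_pos: [0.6315, 0.0414, 0.0822]
tool_rot: [-90.0, 0.1, -6.2]
wrist_force: [0.1, -0.7, 1.4]
opening: 0.0302
```

Emit:
{"api": "send_rows", "payload": {
  "commands": "0 -0.2 0 0 0 0 30;0 -0.6 0 0 0 0 30;0 -1 0 0 0 0 30;0 -1.5 0 0 0 0 30;0 -2 0 0 0 0 30;0 -2.2 0 0 0 0 30;0 -2.2 0 0 0 0 30"
}}

```text
t: 11.58
tool_pos: [0.6319, 0.0415, 0.215]
tool_rot: [-90.0, -0.0, -6.2]
wrist_force: [0.2, -0.8, 0.0]
opening: 0.0302
```

```bash
python3 - <<'E'
from h import *
w=snap('wrist','w6');sc=snap('scene','s6');tp=snap('top','t6')
a=cv2.resize(w['frame'][:,:,::-1],(400,300));
b=cv2.resize(sc['frame'][220:340,300:460,::-1],(400,300),interpolation=cv2.INTER_CUBIC)
cv2.imwrite('pics/m6.png',np.hstack([a,b]))
print(sense()['tool_pos'],sense()['tool_rot'])
E
```

```text
[0.6308767  0.04097819 0.21290834] [-90.08143259   0.19483472  -6.17086366]
```

View pics/m6.png

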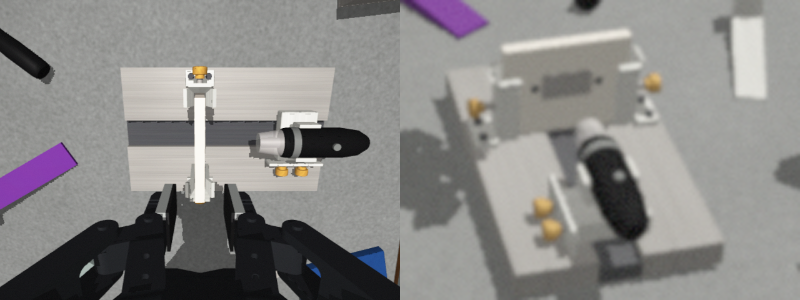

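The left half shows the plate standing in both posts, with its top edge running vertically at about (199,95)–(203,200). The right half shows the coupon facing the microscope. Next I'll check numerically that it is fully down, and measure the wedge.

```bash
python3 - <<'E'
from h import *
w=np.load('w6.npz');q=np.radians(-6.2);X=np.array([np.cos(q),np.sin(q),0]);Y=np.array([-np.sin(q),np.cos(q),0]);S=np.array([.6313,.041,0])
for z in(120,126):
  for x,y in((-5,55),(5,55),(-5,-55),(5,-55)): print(z,x,y,proj(w,S+X*x/1e3+Y*y/1e3+[0,0,z/1e3]).round(1))
f=w['frame'].astype(int);m=(f.min(2)>195)
for v in range(150,326,12):
    u=np.flatnonzero(m[v,280:360])+280; print(v,(u.min(),u.max()) if len(u) else None,end=' ')
print()
col=m[:,316:326].sum(1); r=np.flatnonzero(col>7); print(r.min(),r.max())
# wedge from top
t=np.load('t6.npz');f=t['frame'];m=(f.astype(int).min(2)>115)
m[:, :185]=0;m[:,235:]=0;m[:200]=0;m[265:]=0
n,l,st,_=cv2.connectedComponentsWithStats(m.astype(np.uint8));i=1+np.argmax(st[1:,4]);print(st[i])
cs,_=cv2.findContours((l==i).astype(np.uint8),0,2);r=cv2.minAreaRect(cs[0]);print(r);
hull=cv2.convexHull(cs[0])[:,0];print(hull.tolist())
# tip edge points at z .003 , heel top at z .046
for u in((216.5,206.5),(227,211)): print('tip',onz(t,u,.003))
E
```

```text
120 -5 55 [311.4 156.9]
120 5 55 [328.4 156.9]
120 -5 -55 [312.4 324.7]
120 5 -55 [327.3 324.7]
126 -5 55 [311.2 157.8]
126 5 55 [328.6 157.8]
126 -5 -55 [312.2 329.2]
126 5 -55 [327.5 329.2]
150 (np.int64(280), np.int64(359)) 162 (np.int64(293), np.int64(358)) 174 (np.int64(311), np.int64(327)) 186 (np.int64(311), np.int64(327)) 198 (np.int64(311), np.int64(327)) 210 (np.int64(311), np.int64(327)) 222 (np.int64(312), np.int64(327)) 234 (np.int64(311), np.int64(327)) 246 (np.int64(311), np.int64(327)) 258 (np.int64(311), np.int64(327)) 270 (np.int64(312), np.int64(327)) 282 (np.int64(312), np.int64(327)) 294 (np.int64(312), np.int64(342)) 306 (np.int64(309), np.int64(341)) 318 (np.int64(310), np.int64(334)) 
133 323
[ 185  200   50   65 3023]
((209.5, 232.0), (64.0, 49.0), 90.0)
[[234, 200], [234, 264], [185, 264], [185, 200]]
tip [0.62239627 0.24903375 0.003     ]
tip [0.61090595 0.22194602 0.003     ]
```

```bash
python3 - <<'E'
from h import *
t=np.load('t6.npz');H=onz(t,(195,250),.046);T=onz(t,(222.2,208.7),.003);v=T-H
yaw=np.degrees(np.arctan2(v[1],v[0]));print(H,T,yaw,np.hypot(*v[:2]),sense()['joints'].round(1) if hasattr(sense()['joints'],'round') else sense()['joints'])
print(rel([H[0],H[1],.16],R.from_euler('xyz',[-90,0,yaw+90],degrees=True)))
E
```

```text
[0.50607679 0.2880016  0.046     ] [0.61678579 0.23434148 0.003     ] -25.859248364439342 0.12302800891256606 [ 15.1  46.9 -44.8  88.3  36.3  60.4 -45.3]
(array([-2.507,  0.885,  3.871]), array([-6.000e-03, -8.789e+00, -2.700e-02]))
```

Emit:
{"api": "send_rows", "payload": {
  "commands": "-0.3 -0.1 0.45 0 -1 0 60;-0.6 -0.1 0.9 0 -2 0 60;-0.9 -0.1 1.4 0 -3 0 60;-1.2 0 1.9 0 -4.1 0 60;-1.5 0 2.4 0 -5.2 0 60;-1.85 0.2 2.9 0 -6.4 0 60;-2.2 0.5 3.4 0 -7.6 0 60;-2.5 0.88 3.87 0 -8.79 0 60"
}}

```text
t: 12.72
tool_pos: [0.5065, 0.2893, 0.1602]
tool_rot: [-89.9, 0.1, 64.5]
wrist_force: [-0.4, 1.0, -1.1]
opening: 0.0601
```

```bash
python3 - <<'E'
from h import *
print(rel([.506,.288,.16],R.from_euler('xyz',[-90,0,64.1],degrees=True)),sense()['joints'])
E
```

```text
(array([-0.022,  0.003, -0.002]), array([-0.012,  0.048, -0.011])) [ -3.83791368  52.47963479 -57.91531549  99.60840225  51.59136351
  58.91891937 -16.69681784]
```

```bash
python3 - <<'E'
from h import *
w=snap('wrist','w7');print(sense()['tool_pos'],sense()['tool_rot'])
q=np.radians(-25.86);X=np.array([np.cos(q),np.sin(q),0]);Y=np.array([-np.sin(q),np.cos(q),0])
O=np.array([.5061,.288,0])+.055*X;print(O)
for n,x,y,z in(('tipL',69,14,3),('tipR',69,-14,3),('heelFL',-41,14,46),('heelFR',-41,-14,46),('heelBL',-69,14,46),('heelBR',-69,-14,46)): print(n,proj(w,O+X*x/1e3+Y*y/1e3+[0,0,z/1e3]).round(1))
E
```

```text
[0.50206039 0.29324969 0.15771216] [-89.53740794   0.09621103  65.15883389]
[0.55559244 0.26401045 0.        ]
tipL [333.5 361.2]
tipR [301.2 361. ]
heelFL [338.  257.3]
heelFR [297.1 257.1]
heelBL [338.8 217.5]
heelBR [296.7 217.2]
```

View pics/w7.png

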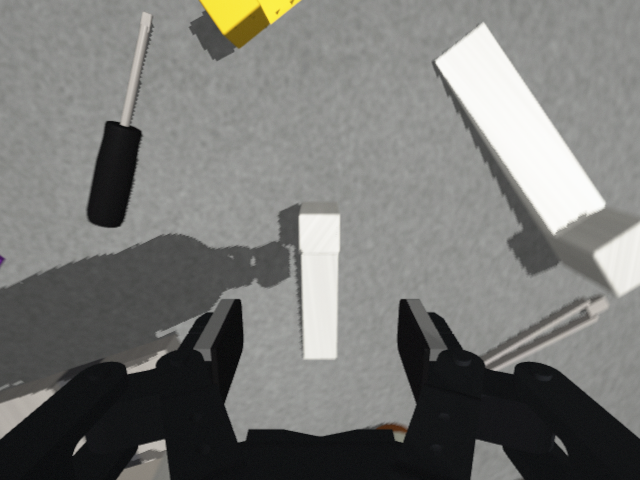

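The wedge lies centred between the fingers: heel top from (298,213) to (340,254), thin end at (304–337,359). The arm was still settling, so I'll let it rest and re-measure numerically.

Emit:
{"api": "send_rows", "payload": {
  "commands": "0 0 0 0 0 0 60;0 0 0 0 0 0 60;0 0 0 0 0 0 60;0 0 0 0 0 0 60"
}}

```text
t: 13.28
tool_pos: [0.5081, 0.2877, 0.1618]
tool_rot: [-90.0, 0.0, 64.0]
wrist_force: [0.9, -0.2, 1.0]
opening: 0.0601
```

```bash
python3 - <<'E'
from h import *
w=snap('wrist','w8');print(sense()['tool_pos'],sense()['tool_rot'],sense()['joint_velocities'])
f=w['frame'].astype(int)
for thr in(170,):
    m=(f.min(2)>thr)
    for v in(205,210,214,218,225,235,245,250,255,260,270,290,310,330,345,350,353,356,359,362,365,368): 
        u=np.flatnonzero(m[v,270:380])+270; print(v,(u.min(),u.max()) if len(u) else None,f[v,319].tolist())
q=np.radians(-25.86);X=np.array([np.cos(q),np.sin(q),0]);Y=np.array([-np.sin(q),np.cos(q),0])
O=np.array([.5061,.288,0])+.055*X
for n,x,y,z in(('tipL',69,14,3),('tipR',69,-14,3),('heelFL',-41,14,46),('heelFR',-41,-14,46),('heelBL',-69,14,46),('heelBR',-69,-14,46)): print(n,proj(w,O+X*x/1e3+Y*y/1e3+[0,0,z/1e3]).round(1))
E
```

```text
[0.50793236 0.2878798  0.16182486] [-8.99787855e+01  3.18092474e-02  6.40662052e+01] [-0.23770404  0.13687326 -0.14747552  0.14985448 -0.02381014 -0.00935356
  0.01804793]
205 None [132, 131, 126]
210 None [131, 131, 128]
214 (np.int64(299), np.int64(339)) [240, 239, 235]
218 (np.int64(299), np.int64(339)) [234, 234, 229]
225 (np.int64(300), np.int64(339)) [235, 234, 229]
235 (np.int64(300), np.int64(339)) [233, 232, 228]
245 (np.int64(300), np.int64(339)) [236, 235, 231]
250 (np.int64(301), np.int64(338)) [214, 213, 205]
255 (np.int64(302), np.int64(337)) [227, 227, 220]
260 (np.int64(302), np.int64(338)) [228, 226, 220]
270 (np.int64(302), np.int64(337)) [227, 226, 220]
290 (np.int64(303), np.int64(337)) [228, 227, 222]
310 (np.int64(303), np.int64(337)) [229, 229, 222]
330 (np.int64(304), np.int64(336)) [228, 228, 221]
345 (np.int64(304), np.int64(336)) [232, 231, 226]
350 (np.int64(304), np.int64(336)) [231, 230, 225]
353 (np.int64(305), np.int64(336)) [230, 229, 225]
356 (np.int64(305), np.int64(335)) [202, 201, 196]
359 None [143, 144, 142]
362 None [143, 144, 141]
365 None [145, 147, 145]
368 None [145, 147, 144]
tipL [335.1 357.6]
tipR [303.  357.6]
heelFL [338.9 253.3]
heelFR [298.2 253.4]
heelBL [339.4 213.5]
heelBR [297.5 213.5]
```

```bash
python3 - <<'E'
from h import *
print(rel([.5064,.2885,.015],R.from_euler('xyz',[-90,0,64.4],degrees=True)))
E
```

```text
(array([-1.000e-03,  2.447e+00,  2.700e-02]), array([-0.003, -0.042, -0.004]))
```

Emit:
{"api": "send_rows", "payload": {
  "commands": "0 0.3 0.03 0 -0.04 0 60;0 0.8 0.03 0 -0.04 0 60;0 1.3 0.03 0 -0.04 0 60;0 1.8 0.03 0 -0.04 0 60;0 2.2 0.03 0 -0.04 0 60;0 2.4 0.03 0 -0.04 0 60;0 2.44 0.03 0 -0.04 0 60;0 2.44 0.03 0 -0.04 0 60"
}}

```text
t: 14.32
tool_pos: [0.5058, 0.2896, 0.0156]
tool_rot: [-90.0, -0.0, 64.5]
wrist_force: [-0.5, -0.2, 0.1]
opening: 0.06
```

Emit:
{"api": "send_rows", "payload": {
  "commands": "0 0 0 0 0 0 40;0 0 0 0 0 0 33;0 0 0 0 0 0 22;0 0 0 0 0 0 22;0 0 0 0 0 0 22;0 0 0 0 0 0 22",
  "newtons": 80
}}

```text
t: 15.08
tool_pos: [0.5059, 0.2894, 0.0159]
tool_rot: [-90.0, 0.0, 64.5]
wrist_force: [-0.4, -0.8, 5.6]
opening: 0.0269
```

```bash
python3 - <<'E'
from h import *
s=sense();print(s['tool_pos'],s['tool_rot'],s['opening'],s['wrist_force'],s['wrist_torque'],s['joints'])
A=R.from_euler('xyz',s['tool_rot'],degrees=True);print(rel(np.array(s['tool_pos'])+[0,0,.1],A))
E
```

```text
[0.50588276 0.28940758 0.01585033] [-8.99773701e+01  3.47444480e-03  6.44633011e+01] 0.026880855008931056 [-0.38282812 -0.78938373  5.60240442] [-0.22396953  0.13607546 -0.0129681 ] [ -7.93151037  63.33377095 -48.99439086 103.2584074   65.82162585
  47.64392839 -27.10399859]
(array([-0.000e+00, -1.667e+00,  1.000e-03]), array([0., 0., 0.]))
```

The heel is gripped (27 mm). I'll lift, then carry it to above the groove's front, with the tip at about x = −25.

Emit:
{"api": "send_rows", "payload": {
  "commands": "0 -0.15 0 0 0 0 22;0 -0.5 0 0 0 0 22;0 -1 0 0 0 0 22;0 -1.5 0 0 0 0 22;0 -1.9 0 0 0 0 22;0 -2 0 0 0 0 22;0 -2 0 0 0 0 22"
}}

```text
t: 15.95
tool_pos: [0.5057, 0.2888, 0.1348]
tool_rot: [-89.9, 0.1, 64.5]
wrist_force: [0.6, -0.2, -1.4]
opening: 0.027
```

```bash
cat >>h.py <<'E'
q=np.radians(-6.2);X=np.array([np.cos(q),np.sin(q),0]);Y=np.array([-np.sin(q),np.cos(q),0]);S=np.array([.6313,.041,0])
G=R.from_euler('xyz',[-90,0,83.8],degrees=True)
E
python3 - <<'E'
from h import *
s=sense();print(s['wrist_force'],s['wrist_torque'],s['opening'])
p=S-.150*X;print(p,rel([p[0],p[1],.13],G))
E
```

```text
[ 0.5978032  -0.21506732 -1.36524091] [ 0.03033083  0.05022743 -0.0243485 ] 0.026960222062544607
[0.48217736 0.0571999  0.        ] (array([-3.651,  0.084, -1.311]), array([-0.008, -2.418, -0.009]))
```

Emit:
{"api": "send_rows", "payload": {
  "commands": "-0.3 0 -0.1 0 -0.2 0 22;-0.8 0 -0.28 0 -0.5 0 22;-1.4 0 -0.5 0 -0.9 0 22;-2 0 -0.7 0 -1.3 0 22;-2.6 0 -0.93 0 -1.7 0 22;-3.2 0.05 -1.15 0 -2.1 0 22;-3.55 0.08 -1.28 0 -2.35 0 22;-3.65 0.08 -1.31 0 -2.42 0 22"
}}

```text
t: 16.95
tool_pos: [0.4808, 0.0544, 0.1292]
tool_rot: [-89.8, 0.2, 83.7]
wrist_force: [-0.5, 0.3, -2.7]
opening: 0.0269
```

Emit:
{"api": "send_rows", "payload": {
  "commands": "0 0 0 0 0 0 22;0 0 0 0 0 0 22;0 0 0 0 0 0 22;0 0 0 0 0 0 22"
}}

```text
t: 17.45
tool_pos: [0.4823, 0.0584, 0.1305]
tool_rot: [-89.9, 0.0, 83.9]
wrist_force: [0.4, 0.3, -2.0]
opening: 0.0271
```

```bash
python3 - <<'E'
from h import *
c=snap('wrist','w9');s=sense();print(s['t'],s['tool_pos'],s['tool_rot'],s['wrist_force'])
p=S-.150*X;print(rel([p[0],p[1],.05],G))
A=R.from_euler('xyz',s['tool_rot'],degrees=True)
W=lambda x,y,z:s['tool_pos']+A.apply([y,.0159-z,-(x+.055)])
for n,x,y,z in(('tipL',69,-14,3),('tipR',69,14,3),('ramp',-41,-14,18),('ramp',-41,14,18)): print(n,proj(c,W(x/1e3,y/1e3,z/1e3)).round(1))
for n,x,y in(('mouthL',-100,18),('mouthR',-100,-18),('bedFL',-100,85),('bedFR',-100,-85),('g-40L',-40,18),('g-40R',-40,-18)): print(n,proj(c,S+X*x/1e3+Y*y/1e3+[0,0,.03]).round(1))
cv2.imwrite('pics/w9h.png',c['frame'][:,:,::-1])
E
```

```text
17.5 [0.48228435 0.05818933 0.13045282] [-8.99355803e+01  1.69776130e-02  8.38676823e+01] [ 0.18714789 -1.0210872  -3.17635719]
(array([-1.600e-02,  1.341e+00, -1.000e-03]), array([-0.008,  0.008, -0.002]))
tipL [291.6 520. ]
tipR [345.5 519.9]
ramp [283.5 349.7]
ramp [353.  349.6]
mouthL [343.8 313.4]
mouthR [290.6 313.3]
bedFL [442.6 313.4]
bedFR [191.7 313.3]
g-40L [342.2 388.8]
g-40R [292.3 388.7]
```

View pics/w9h.png

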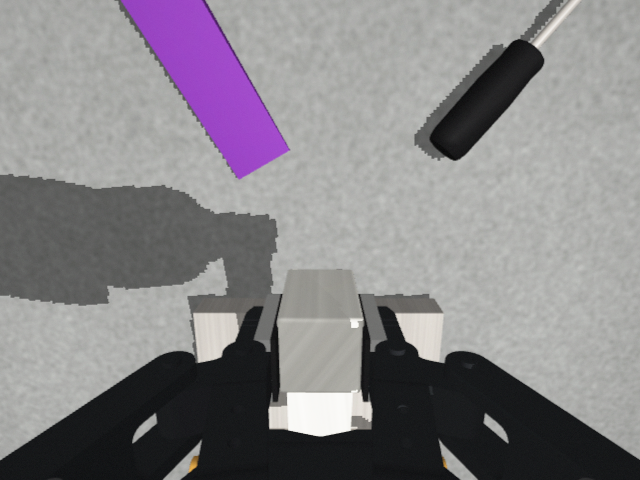

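That was picture 12, the last. It shows the heel at (279–361, 270–390), aligned with the bed's front corners at (193,312) and (443,312), as predicted. Lowering the wedge into the groove.

Emit:
{"api": "send_rows", "payload": {
  "commands": "-0.016 0.15 0 0 0 0 22;-0.016 0.5 0 0 0 0 22;-0.016 0.9 0 0 0 0 22;-0.016 1.2 0 0 0 0 22;-0.016 1.34 0 0 0 0 22;-0.016 1.34 0 0 0 0 22;-0.016 1.34 0 0 0 0 22;-0.016 1.34 0 0 0 0 22"
}}

```text
t: 18.5
tool_pos: [0.4825, 0.0569, 0.0506]
tool_rot: [-90.0, 0.0, 83.8]
wrist_force: [-0.5, -0.7, -2.7]
opening: 0.0272
```

```bash
python3 - <<'E'
from h import *
s=sense();print(s['tool_pos'],s['tool_rot'],s['wrist_force'],s['wrist_torque'])
p=S-.150*X;print(rel([p[0],p[1],.038],G))
for n in('scene','top'):
    c=snap(n,n+'9')
    W=lambda x,y,z:s['tool_pos']+R.from_euler('xyz',s['tool_rot'],degrees=True).apply([y,.0159-z,-(x+.055)])
    t=proj(c,W(.069,0,.003));print(n,'tip',t, 'groove +-18 at tip', proj(c,S-.026*X+.018*Y+[0,0,.03]),proj(c,S-.026*X-.018*Y+[0,0,.03]))
    u,v=np.round(t).astype(int)
    print(c['frame'][v-8:v+9,u-10:u+11].min(2))
E
```

```text
[0.48246007 0.05685356 0.05059477] [-8.99924671e+01  3.94505120e-03  8.38166824e+01] [-0.49822698 -0.70850555 -2.73483721] [-0.01902891  0.01844228  0.00720019]
(array([0.005, 0.21 , 0.005]), array([-0.001,  0.002, -0.   ]))
scene tip [362.28236736 258.94853425] groove +-18 at tip [370.0500692  260.48991553] [354.42405167 262.66748734]
[[132 135 133 132 123 112 105  98 103 103 103  99  99  99 101 100  98 100
   99  97 100]
 [132 135 131 127 121 110  98 100 100 100 100  99  99 100  97 100 101 101
   97 100 100]
 [127 126 122 124 119 109  99 102 100  98 102  97  96  98 101 101  99 101
  102  99  99]
 [119 107 105 111 114 105 104 101 100 100 100 101  99  99  98  96  94 100
   97  99 100]
 [109  90  87 100 108 104 102  99 102 100 104 100  97  97  98  99  99  99
   98  94 102]
 [112  90  92 110 112 104 100  99  99  98  97 100  98  98  97 100 100  97
   99 102 102]
 [122 116 118 120 119 105 100  99  97  99  98  99 100 103 100 107 107 105
  107 108 112]
 [130 129 130 128 118 106 100 103 101 105 104 107 108 113 112 115 118 121
  121 122 126]
 [132 134 131 131 122 114 113 113 113 116 120 121 
[... 1676 characters left out ...]
5  66 129 220 215 216 213 213 213 211 214 213 212 179 103 115
  173 169 172]
 [128 126 113  47  91 161 166 170 191 185 197 217 214 218 220 189  66 103
  170 174 173]
 [ 73  74  70  64  63  85  93  99 119 109 124 143 149 154 156 147  64 109
  177 178 174]
 [ 65  69  74  77  82  76  78  72  69  65  61  57  61  70  75  82  56  84
  122 125 132]
 [ 65  69  73  75  78  80  76  80  77  72  74  70  64  66  63  59  56  56
   61  59  60]
 [ 56  57  70  73  81  76  81  80  81  78  79  69  67  64  65  61  64  60
   61  56  55]
 [ 45  54  63  66  66  68  68  68  61  62  68  60  65  66  59  61  61  50
   51  45  42]
 [ 61  64  68  71  73  75  76  75  66  69  62  57  52  58  49  47  52  42
   46  39  38]]
```

In the top view the tip is centred in the groove and where I expected it. Lowering to the floor.

Emit:
{"api": "send_rows", "payload": {
  "commands": "0 0.05 0 0 0 0 22;0 0.1 0 0 0 0 22;0 0.15 0 0 0 0 22;0 0.18 0 0 0 0 22;0 0.18 0 0 0 0 22;0 0.18 0 0 0 0 22"
}}

```text
t: 19.35
tool_pos: [0.4821, 0.0568, 0.0392]
tool_rot: [-89.9, 0.0, 83.8]
wrist_force: [1.2, 1.0, -2.2]
opening: 0.0266
```

Emit:
{"api": "send_rows", "payload": {
  "commands": "0 0.015 0 0 0 0 22;0 0.03 0 0 0 0 22;0 0.03 0 0 0 0 22;0 0.03 0 0 0 0 22"
}}

```text
t: 19.85
tool_pos: [0.4821, 0.0568, 0.0377]
tool_rot: [-90.0, 0.0, 83.8]
wrist_force: [-1.8, -0.7, 2.9]
opening: 0.0269
```

```bash
python3 - <<'E'
from h import *
s=sense();print(s['tool_pos'],s['tool_rot'],s['wrist_force'],s['wrist_torque'],(s['tool_pos']-S)@X,(s['tool_pos']-S)@Y)
E
```

```text
[0.48209773 0.05675077 0.03767633] [-8.99505363e+01  2.78632744e-02  8.38318923e+01] [-1.81296146 -0.65786358  2.86332612] [-0.19261045  0.04827108 -0.04010183] -0.15003065736446453 -0.0004551068713066085
```

Emit:
{"api": "send_rows", "payload": {
  "commands": "0 0 -0.1 0 0 0 22;0 0 -0.25 0 0 0 22;0 0 -0.4 0 0 0 22;0 0 -0.55 0 0 0 22;0 0 -0.7 0 0 0 22;0 0 -0.82 0 0 0 22;0 0 -0.87 0 0 0 22;0 0 -0.87 0 0 0 22"
}}

```text
t: 20.85
tool_pos: [0.5353, 0.0515, 0.0378]
tool_rot: [-90.0, -0.0, 83.8]
wrist_force: [-0.1, -0.8, 5.9]
opening: 0.0269
```

```bash
python3 - <<'E'
from h import *
s=sense();print(s['tool_pos'],s['tool_rot'],s['wrist_force'],s['wrist_torque'],(s['tool_pos']-S)@X,(s['tool_pos']-S)@Y)
E
```

```text
[0.5352709  0.05145257 0.03782919] [-9.00140954e+01 -3.35451708e-02  8.37839822e+01] [-0.11172828 -0.75379593  5.89941533] [-0.00487622  0.15667859 -0.00173039] -0.09659628910110488 2.0354811056893564e-05
```

```bash
python3 - <<'E'
from h import *
snap('scene','sc_before'); snap('scene','sc_before2')
E
```

Emit:
{"api": "send_rows", "payload": {
  "commands": "0 0 -0.03 0 0 0 22;0 0 -0.07 0 0 0 22;0 0 -0.11 0 0 0 22;0 0 -0.15 0 0 0 22;0 0 -0.19 0 0 0 22;0 0 -0.22 0 0 0 22;0 0 -0.22 0 0 0 22"
}}

```text
t: 21.82
tool_pos: [0.5472, 0.0502, 0.0378]
tool_rot: [-89.9, -0.0, 83.8]
wrist_force: [-4.0, 0.8, 6.5]
opening: 0.027
```

Emit:
{"api": "send_rows", "payload": {
  "commands": "0 0 -0.03 0 0 0 22;0 0 -0.07 0 0 0 22;0 0 -0.11 0 0 0 22;0 0 -0.14 0 0 0 22;0 0 -0.17 0 0 0 22;0 0 -0.17 0 0 0 22;0 0 -0.17 0 0 0 22"
}}

```text
t: 22.7
tool_pos: [0.5573, 0.0492, 0.0378]
tool_rot: [-89.9, -0.0, 83.8]
wrist_force: [-2.8, -0.4, 6.2]
opening: 0.027
```

```bash
python3 - <<'E'
from h import *
s=sense();print(s['tool_pos'],s['tool_rot'],s['wrist_force'],s['wrist_torque'],(s['tool_pos']-S)@X,(s['tool_pos']-S)@Y,s['opening'])
c=snap('scene','sc_after')
g=lambda f:cv2.cvtColor(f,cv2.COLOR_RGB2GRAY).astype(np.float32)
a,a2,b=g(np.load('sc_before.npz')['frame']),g(np.load('sc_before2.npz')['frame']),g(c['frame'])
print('plate corners', [proj(c,S+Y*y+[0,0,z]).round(0).tolist() for y in(-.055,.055) for z in(.03,.12)])
cc=proj(c,S+.005*X+[0,0,.078]);u,v=np.round(cc).astype(int);print(u,v)
for n,(x0,x1,y0,y1) in {'coupon':(u-20,u+16,v-9,v+9)}.items():
    T=a[y0:y1,x0:x1]
    for im in(a2,b):
        r=cv2.matchTemplate(im[y0-5:y1+5,x0-5:x1+5],T,cv2.TM_CCOEFF_NORMED);_,m,_,l=cv2.minMaxLoc(r)
        i,j=l; sub=lambda p,q_,r_:.5*(p-r_)/(p-2*q_+r_)
        print(n,m,i-5+sub(r[j,i-1],r[j,i],r[j,i+1]),j-5+sub(r[j-1,i],r[j,i],r[j+1,i]))
for dz in(.001,.003): print('expected shift',dz,proj(c,S+[0,0,.078+dz])-proj(c,S+[0,0,.078]))
E
```

```text
[0.55731185 0.04915794 0.03783401] [-8.99104340e+01 -2.53323046e-02  8.38375144e+01] [-2.76266933 -0.35220167  6.18246373] [-0.0253118   0.60223731 -0.05545751] -0.0744364425184226 0.00011954963798695929 0.02698726724531751
plate corners [[341.0, 272.0], [341.0, 239.0], [389.0, 265.0], [392.0, 232.0]]
367 253
coupon 0.9932765960693359 0.009105332 0.004228345
coupon 0.9819457530975342 0.15182377 -0.17901875
expected shift 0.001 [ 0.01677653 -0.37399848]
expected shift 0.003 [ 0.05037909 -1.1230989 ]
```

Force and torque now show the wedge carrying load. I'll check the lift more carefully from the plate's top edge in the scene view, and its x shift in the top view, against the earlier pictures.

```bash
python3 - <<'E'
from h import *
g=lambda f:cv2.cvtColor(f,cv2.COLOR_RGB2GRAY).astype(np.float32)
a,b=np.load('sc_before.npz'),np.load('sc_after.npz')
def sub(p,q,r):return .5*(p-r)/(p-2*q+r)
def shift(A,B,x0,x1,y0,y1):
    T=A[y0:y1,x0:x1];r=cv2.matchTemplate(B[y0-4:y1+4,x0-4:x1+4],T,cv2.TM_CCOEFF_NORMED);_,m,_,(i,j)=cv2.minMaxLoc(r)
    return round(float(m),3),round(i-4+float(sub(r[j,i-1],r[j,i],r[j,i+1])),2),round(j-4+float(sub(r[j-1,i],r[j,i],r[j+1,i])),2)
A,B=g(a['frame']),g(b['frame'])
for n,bx in {'topedgeL':(345,366,228,242),'topedgeR':(368,388,226,240),'cpn':(355,378,244,258),'faceholes':(348,386,243,257)}.items(): print(n,shift(A,B,*bx))
print('post ctl',shift(A,B,392,400,240,262),'base ctl',shift(A,B,400,425,285,315))
c=b;P=S+[0,0,.12]
print('d/dx mm',(proj(c,P+.001*X)-proj(c,P)).round(3),'d/dz mm',(proj(c,P+[0,0,.001])-proj(c,P)).round(3))
t0=np.load('top9.npz');t1=snap('top','topA')
print('proj top',proj(t1,P)); 
u,v=np.round(proj(t1,P)).astype(int)
print('top shift',shift(g(t0['frame']),g(t1['frame']),u-16,u+16,v-6,v+7),'d/dx',proj(t1,P+.001*X)-proj(t1,P),'d/dz',proj(t1,P+[0,0,.001])-proj(t1,P))
for w in(348,356,376,384): print(w,A[228:246,w].astype(int).tolist(),B[228:246,w].astype(int).tolist())
E
```

```text
topedgeL (0.939, 3.18, -0.68)Traceback (most recent call last):
  File "<stdin>", line 9, in <module>
  File "<stdin>", line 7, in shift
IndexError: index 9 is out of bounds for axis 1 with size 9
```

```bash
python3 - <<'E'
from h import *
g=lambda f:cv2.cvtColor(f,cv2.COLOR_RGB2GRAY).astype(np.float32)
a,b=np.load('sc_before.npz'),np.load('sc_after.npz');A,B=g(a['frame']),g(b['frame'])
P=S+[0,0,.12]
print('d/dx mm',(proj(b,P+.001*X)-proj(b,P)).round(3),'d/dz mm',(proj(b,P+[0,0,.001])-proj(b,P)).round(3))
for w in(346,352,358,376,382,386): print(w,A[228:262,w].astype(int).tolist(),'\n   ',B[228:262,w].astype(int).tolist())
E
```

```text
d/dx mm [0.129 0.269] d/dz mm [ 0.017 -0.39 ]
346 [33, 36, 39, 45, 55, 61, 61, 71, 124, 193, 225, 227, 202, 161, 142, 140, 141, 143, 141, 142, 139, 143, 150, 183, 210, 201, 164, 138, 134, 135, 135, 131, 133, 134] 
    [42, 35, 37, 39, 35, 28, 38, 58, 136, 203, 226, 219, 187, 153, 144, 141, 141, 142, 143, 142, 143, 142, 152, 182, 208, 202, 165, 137, 134, 136, 135, 135, 133, 133]
352 [159, 158, 155, 153, 151, 149, 148, 152, 192, 222, 228, 211, 171, 147, 143, 139, 142, 140, 142, 142, 139, 142, 142, 143, 141, 139, 129, 112, 116, 129, 139, 139, 143, 140] 
    [54, 73, 92, 108, 120, 125, 133, 161, 207, 230, 225, 197, 156, 144, 143, 140, 139, 142, 141, 141, 140, 142, 141, 140, 141, 137, 130, 121, 128, 139, 141, 139, 140, 142]
358 [148, 150, 151, 152, 154, 150, 153, 183, 216, 229, 214, 179, 150, 141, 140, 138, 140, 142, 141, 143, 140, 132, 117, 107, 106, 106, 105, 104, 105, 103, 107, 120, 133, 139] 
    [160, 163, 159, 160, 157, 156, 167, 201, 226, 229, 205, 163, 144, 143, 140, 139, 140, 143, 141, 142, 140, 135, 122, 110, 103, 106, 108, 108, 106, 106, 108, 119, 136, 140]
376 [161, 163, 162, 
[... 329 characters left out ...]
82 [162, 161, 161, 172, 197, 221, 228, 209, 173, 146, 142, 140, 141, 142, 143, 142, 141, 142, 142, 142, 140, 142, 140, 139, 139, 139, 142, 142, 141, 141, 141, 141, 143, 142] 
    [161, 162, 162, 177, 208, 228, 224, 196, 158, 143, 143, 140, 139, 140, 142, 142, 140, 139, 141, 141, 141, 141, 140, 138, 140, 142, 143, 141, 139, 140, 141, 142, 141, 142]
386 [162, 164, 164, 181, 213, 229, 221, 190, 154, 140, 141, 141, 141, 141, 139, 138, 142, 143, 145, 147, 143, 141, 138, 138, 138, 139, 138, 138, 136, 136, 135, 137, 137, 137] 
    [161, 163, 169, 194, 221, 228, 210, 175, 147, 142, 141, 141, 141, 142, 142, 141, 141, 141, 145, 146, 144, 140, 137, 138, 138, 139, 137, 136, 137, 139, 136, 135, 136, 135]
```

The front top edge rose 0.35–0.47 px on both sides. That is 1.0 mm of lift if the plate did not shift in x, or 2.2 mm if it slid 1.75 mm forward in the slot, which agrees with the geometry (2.2 mm). Pushing 6 mm more adds about 0.8 mm and puts it well inside the band either way.

Emit:
{"api": "send_rows", "payload": {
  "commands": "0 0 -0.03 0 0 0 22;0 0 -0.06 0 0 0 22;0 0 -0.09 0 0 0 22;0 0 -0.1 0 0 0 22;0 0 -0.1 0 0 0 22;0 0 -0.1 0 0 0 22;0 0 -0.1 0 0 0 22;0 0 -0.1 0 0 0 22"
}}

```text
t: 23.75
tool_pos: [0.5631, 0.0485, 0.0378]
tool_rot: [-89.9, -0.0, 83.8]
wrist_force: [-3.1, 1.2, 7.5]
opening: 0.0271
```

```bash
python3 - <<'E'
from h import *
g=lambda f:cv2.cvtColor(f,cv2.COLOR_RGB2GRAY).astype(np.float32)
s=sense();print(s['t'],s['tool_pos'],s['tool_rot'],s['wrist_force'],s['wrist_torque'],(s['tool_pos']-S)@X,(s['tool_pos']-S)@Y,s['opening'])
c=snap('scene','sc_fin');t=snap('top','top_fin')
A,B=g(np.load('sc_before.npz')['frame']),g(c['frame'])
def cr(col,r0):
    i=np.argmax(col);
    while col[i+1]>185:i+=1
    return r0+i+(col[i]-185)/(col[i]-col[i+1])
for w in(346,352,358,376,382,386): print(w,round(float(cr(B[230:246,w],230)-cr(A[230:246,w],230)),2),end='; ')
print()
# top view: plate stripe rows
T0,T1=g(np.load('t6.npz')['frame']),g(t['frame'])
for k in(-.03,-.015,.015,.03):
    u,v=np.round(proj(t,S+Y*k+[0,0,.12])).astype(int)
    print(u,v,T0[v-7:v+8,u].astype(int).tolist(),T1[v-7:v+8,u].astype(int).tolist())
P=S+[0,0,.12];print('d/dx',proj(t,P+.001*X)-proj(t,P),'d/dz',proj(t,P+[0,0,.001])-proj(t,P))
E
```

```text
23.75 [0.56307366 0.0485276  0.03782562] [-8.98909466e+01 -1.98483436e-02  8.38395657e+01] [-3.09632693  1.15664314  7.49879663] [-0.00127291  0.67873828 -0.02023821] -0.06864025304464161 0.00011516666130613595 0.02711503180070591
346 -0.71; 352 -0.74; 358 -0.66; 376 -0.67; 382 -0.7; 386 -0.64; 
309 195 [65, 63, 58, 47, 147, 230, 247, 250, 219, 145, 124, 121, 132, 125, 127] [79, 82, 84, 84, 87, 81, 82, 81, 87, 86, 87, 88, 84, 86, 87]
303 194 [84, 93, 91, 87, 180, 241, 246, 246, 241, 179, 124, 127, 127, 126, 126] [83, 84, 83, 83, 79, 89, 87, 89, 86, 85, 84, 88, 82, 88, 86]
290 192 [27, 48, 65, 82, 91, 99, 83, 75, 81, 72, 70, 63, 47, 43, 47] [83, 83, 85, 85, 80, 78, 87, 83, 90, 86, 89, 86, 90, 87, 86]
283 192 [30, 31, 22, 59, 203, 247, 248, 246, 176, 100, 103, 64, 22, 33, 41] [107, 105, 102, 104, 100, 95, 90, 85, 80, 81, 86, 84, 87, 87, 86]
d/dx [ 0.05164064 -0.42343823] d/dz [-0.01889323 -0.09985804]
```

The last 6 mm push raised the plate 0.29 px, about 0.75 mm, as predicted. Total lift is about 1.8–3 mm and even on both sides, with wedge and grip steady. Handing in.

```bash
python3 -c "
from workcell import hand_in;print(hand_in())"
```

```text
the job is handed in; nothing more can be done
None
```

The plate now stands upright in both slotted posts with its coupon facing the microscope, released and raised off the bed by the wedge. I handed in at about 24 s. The wedge lies in the groove, its heel still gripped at 80 N. I used the smaller of the two non-purple, non-yellow wedges.

**Last checks**
- **Lift:** the plate's top edge rose 0.64–0.74 px in the scene view, evenly on both sides. That is about 1.8 mm if the plate stayed put in its slots, or about 3 mm if it slid 1.75 mm forward, which the wedge geometry suggests. I could not tell which, because the arm hid the plate from the top camera. Both values are inside the 0.8–5.5 mm band.
- **Wedge:** the tool height stayed constant to about 0.2 mm during the push, with 3 N of push and 7.5 N upward on the wrist. The grip opening held at 27 mm, so the wedge sat flat and did not slip.
- **Microscope and bystanders:** I saw no sign of contact on the wrist force. I did not measure the bystanders again at the end.

One early move stopped short because of the joint speed limit, so I finished it with a second one.

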